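# Load and lock a ball clutch

## Robot

A 7-joint arm with a two-finger parallel gripper is mounted at the origin on the work surface. World frame = base frame: x ahead of the robot, y to its left, z up, the work surface at z = 0. Lengths are in m, angles in rad, forces in N, time in s.
With the tool pointing down it reaches from about 0.4 to 0.9 m from the base axis. Payload 5.5 kg.
Tool frame: the origin (TCP) lies midway between the tips of the shut fingers; the grasp point (between the pads) lies 19 mm behind it; z points along the fingers, y is the line along which they close (so a half turn about z gives the same grasp; the last joint's range is limited). The gripper opens to 85 mm and grips with 20 to 120 N. Pads are 22 mm wide; open, the fingers measure 114 mm over their backs; the gripper's body (76 mm by 85 mm) begins 54 mm behind the grasp point. The pads swing forward as they close: fully open they stand 13 mm farther back than shut.
Start: joints at [1.535, 0.501, -0.427, 1.55, 0.221, 1.138, -0.21], TCP at [0.191, -0.621, 0.231] pointing down, gripper open.
Joint ranges: [-2.88, 2.88], [-0.31, 2.03], [-1.54, 1.56], [0.2, 2.42], [-1.41, 4.55], [0.19, 2.02], [-2.57, 2.57]. Speed limits (rad/s): [2.57, 2.57, 3.14, 3.14, 3.14, 3.14, 3.14].

## Interface

Orientations are given as a unit quaternion [x, y, z, w].
In Python, from rig import ctrl gives the robot as it stands.
- The arm moves only by the tool jog_arm, never from a script. Its argument "commands" is a list of rows, each a list of 4 numbers: the shift along the tool's x, y, z in mm, then the turn about the tool's z in rad. In form: [[dx, dy, dz, roll], ...]. A call has 1 to 12 rows; each row shifts and turns the commanded pose from where the row before left it, along the tool's axes as they then stand; what a row does not reach is not made up. A row lasts 1/10 s, in which the tool goes at most 50 mm and 8.59 degrees, less where a joint would pass 70% of its speed; a pose out of reach is approached as far as the arm can. A call is refused whole if a number of a shift passes 50 or a number of a turn 0.15, either way. A call with a gripper value outside its range is refused whole. "fingers" is the opening, from 0 (shut) to 1 (fully open), set as the call begins (left out, the last holds). The fingers move at their own pace and stop on an object; the grip force is fixed at half the most. Time passes only in rows, so rows that do not move let the fingers close. It gives the time, the measured TCP pose, the force, the opening and the grip force at its end, in the units of the state.
- ctrl.sense(): the state, without advancing time (a new reading comes with each control period).
- ctrl.capture(name): name is "scene" or "top"; returns a dict with "pixels" (420x560x3 uint8, blue, green, red), "fov_y" (degrees; the focal length in pixels is half the picture's height over the tangent of half this angle, whatever the lens; pixels are square), "cx", "cy" (the principal point, pixels), "k1" (the pictures are not rectified: a ray, as slopes to the right and down, at radius r is drawn at 1 + k1 r^2 times it, then the intrinsics apply), "eye" and "attitude" of the camera in the world. Camera axes: x right, y down, z forward; pixel columns grow to the right and rows downward; lengths in m; the calibration is good to about 2 mm. A picture is of the moment at which its call begins. There is no depth.
- ctrl.hand_in(): hands the job in; it is judged then, once.
The state is a dict: "t": time; "qpos": joint angles; "dq": joint speeds; "joint_torque": joint torques, N m; "tool_pos": TCP position; "orientation": TCP orientation; "force": force on the tool from outside, world axes, zero at the start; "ft_torque": the same for the moment, N m; "grip_width": opening from 0.0 (shut) to 1.0 (fully open); "grasp_force": force on a finger pad.
Only numpy, scipy, OpenCV 4.12 (cv2) and the standard library are available. Lean on these libraries where they do the work, as an engineer would, in place of code of your own. Each camera call takes 0.05 s, during which the arm holds its last target. There are 200 camera calls.

## Task

Put the two loose steel balls from the wooden block into the two empty pockets of the clutch housing, one in each. Then take the bayonet cap from its collar, push it into the bore with its lugs through the slots, turn it a quarter turn clockwise (seen from above) to the stop, and finish while still gripping it and pressing it fully home against the spring, so that a colleague can fit the locking pin: do not let go. Leave the balls already in the housing, the pins and everything else on the bench where they are.

Things in the scene. Friction and masses are not known exactly. Their poses are not given: they have to be found in the camera images.
- housing: Square aluminium clutch housing fixed to the bench, 112 x 112 mm, top face 45 mm above the bench; origin at the centre of its underside, z up. In the top face: a bore in the middle with two slots in its rim, along the housing's +x and -x, and a ball pocket near each corner.
- bore (a point): Centre of the bore, level with the top face. Bore 40 mm across; each slot is 12 mm wide and reaches 28 mm from the axis. Between the slots the rim is a ledge 6 mm thick; below it the cap's lugs can turn, only clockwise seen from above, to a stop about 92 degrees from the slots.
- plunger (a joint): Spring plunger, a 33 mm steel disc in the bore, its top 9 mm below the top face at 0. Value: how far it is pressed down, in m; 0.009 with the lugs just under the ledge (where the spring holds a locked cap that nobody presses), 0.012 with the cap fully home. Spring about 4 N at 0, 12 N at 0.012.
- pocket0 (a point): Mouth centre, at the top face, of the ball pocket at the housing's +x +y corner, 37 mm from the axis along both x and y; 23 mm across, 10 mm deep, flat floor. Empty at the start.
- pocket1 (a point): Mouth centre, at the top face, of the ball pocket at the housing's +x -y corner, 37 mm from the axis along both x and y; 23 mm across, 10 mm deep, flat floor. Empty at the start.
- pocket2 (a point): Mouth centre, at the top face, of the ball pocket at the housing's -x -y corner, 37 mm from the axis along both x and y; 23 mm across, 10 mm deep, flat floor. Already holds a ball at the start.
- pocket3 (a point): Mouth centre, at the top face, of the ball pocket at the housing's -x +y corner, 37 mm from the axis along both x and y; 23 mm across, 10 mm deep, flat floor. Already holds a ball at the start.
- cap: Bayonet cap, about 350 g, 67 mm tall, the same after half a turn; origin at the centre of its stem's underside, z up. Stem 36 mm across (30 at its tapered tip), 0 to 21 mm; two lugs at 6 to 12 mm, along +x and -x, 8 mm wide, out to 26 mm; shoulder 58 mm across, 21 to 34 mm, lands on the top face when fully home; flange 112 mm across, 34 to 40 mm, covers the balls.
- cap_bar (a point): Middle of the cap's black grip bar, on the axis, 56 mm above the cap's origin. The bar stands on the flange (40 to 67 mm), 20 mm thick along the cap's y, 54 mm long along x, in line with the lugs. At the start the cap hangs upright in the collar, flange on its rim, origin 6 mm above the bench, 4 mm side play.
- collar: Dark steel parking collar standing fixed on the bench, 92 mm outside, 66 mm inside, 40 mm tall; origin at the centre of its underside.
- block: Light wooden block fixed on the bench, 120 x 120 x 14 mm, with four 16 mm holes, 8 mm deep, 31 mm from the centre along both its x and y; origin at the centre of its underside. Two of the holes carry loose balls, two carry upright pins.
- ball_a_center (a point): Centre of a loose steel ball, 20 mm across, 33 g; in the block its centre is 6 mm above the block's top (20 mm above the bench); in a pocket its centre is level with the housing's top face.
- ball_b_center (a point): Centre of the second loose steel ball, the same as the first.
- ball_c_center (a point): Centre of a steel ball, 20 mm across, already in its pocket in the housing; it stays there.
- ball_d_center (a point): Centre of another steel ball already in its pocket in the housing; it stays there.
- pin_a: Bystander: upright steel pin, 14 mm across, 42 mm tall, standing in the block (its top 34 mm above the block); origin at the centre of its underside.
- pin_b: Bystander: a second pin like it, in the block.
- seal_a: Bystander: black rubber ring, 44 mm across, 14 mm high, lying on the bench.
- seal_b: Bystander: black rubber ring, 48 mm across, 16 mm high, lying on the bench.
- seal_c: Bystander: black rubber ring, 36 mm across, 12 mm high, lying on the bench.
- seal_d: Bystander: black rubber ring, 36 mm across, 12 mm high, lying on the bench.
- grease: Bystander: short round tin, 66 mm across, 70 mm tall, behind the housing.
There are look-alikes about, which are no part of the job. Leave any pink or red look-alike of the cap alone.

How it is judged:
On the way, in this order (a step that is already met when the one before it is completed fails the run):
1. both loose balls sit in the two empty pockets, one in each ((((horizontal distance between ball_a_center and pocket0 below 0.005 m and z of ball_a_center in the frame of housing below 0.048 m) and (horizontal distance between ball_b_center and pocket1 below 0.005 m and z of ball_b_center in the frame of housing below 0.048 m)) or ((horizontal distance between ball_a_center and pocket1 below 0.005 m and z of ball_a_center in the frame of housing below 0.048 m) and (horizontal distance between ball_b_center and pocket0 below 0.005 m and z of ball_b_center in the frame of housing below 0.048 m)))), for 0.2 s.
2. the cap is pushed in with its lugs in line with the slots, until they are through the ledge ((((horizontal distance between ball_a_center and pocket0 below 0.005 m and z of ball_a_center in the frame of housing below 0.048 m) and (horizontal distance between ball_b_center and pocket1 below 0.005 m and z of ball_b_center in the frame of housing below 0.048 m)) or ((horizontal distance between ball_a_center and pocket1 below 0.005 m and z of ball_a_center in the frame of housing below 0.048 m) and (horizontal distance between ball_b_center and pocket0 below 0.005 m and z of ball_b_center in the frame of housing below 0.048 m))) and horizontal distance between cap and bore below 0.005 m and angle between cap's own z axis and vertical below 0.08 rad and angle between the x axis of cap and the x axis of housing, either way round below 0.3 rad and value of joint plunger above 0.0085 m), for 0.05 s.
3. the cap is turned a quarter turn under the ledge (horizontal distance between cap and bore below 0.005 m and angle between cap's own z axis and vertical below 0.08 rad and angle between the x axis of cap and the x axis of housing, either way round above 1.3 rad and z of cap in the frame of housing below 0.03 m), for 0.1 s.
At the end, for the whole second after the job is handed in: One ball in each pocket (5 mm; centre at most 3 mm above the top face); cap upright (4.5 deg), within 5 mm of the bore axis, turned at least 75 deg, origin at most 26.2 mm up in the housing, plunger pressed 10.5 mm or more, at rest, and still gripped by the fingers (over 3 N) ((((horizontal distance between ball_a_center and pocket0 below 0.005 m and z of ball_a_center in the frame of housing below 0.048 m) and (horizontal distance between ball_b_center and pocket1 below 0.005 m and z of ball_b_center in the frame of housing below 0.048 m)) or ((horizontal distance between ball_a_center and pocket1 below 0.005 m and z of ball_a_center in the frame of housing below 0.048 m) and (horizontal distance between ball_b_center and pocket0 below 0.005 m and z of ball_b_center in the frame of housing below 0.048 m))) and horizontal distance between ball_c_center and pocket2 below 0.005 m and z of each of ball_c_center, ball_d_center in the frame of housing below 0.048 m and horizontal distance between ball_d_center and pocket3 below 0.005 m and horizontal distance between cap and bore below 0.005 m and angle between cap's own z axis and vertical below 0.08 rad and angle between the x axis of cap and the x axis of housing, either way round above 1.3 rad and value of joint plunger above 0.0105 m and z of cap in the frame of housing below 0.0262 m and contact force between the fingers and cap above 3 N and linear speed of cap below 0.02 m/s); the arm keeps its last pose, push and grip.
It fails at once if a bystander (pins, rubber rings, tin) is moved more than 30 mm (distance of any of pin_a, pin_b, seal_a, seal_b, seal_c, seal_d, grease from where it was at the start of the episode above 0.03 m).
It fails at once if a ball already in the housing is taken out of its pocket (horizontal distance between ball_c_center and pocket2 above 0.012 m or horizontal distance between ball_d_center and pocket3 above 0.012 m).
It also fails if it takes over 72 s, if anything falls off the work surface, if the arm or the gripper's body presses on something with over 40 N, if the wrist force passes 120 N, or if a joint passes its speed limit or range.

## Working session

There is one attempt and no reset: what is moved stays moved. The work goes in short steps, Python scripts to look and compute and a tool call to move; the robot and the scene stay as the last step left them, time stands still between calls to the robot, and variables do not carry over. Pictures are saved under pics/ and viewed, at most 10 in all, crops included, and the job is handed in when it is done.

Besides the shell and the picture viewer there is one more tool, called after "Call:" as name(argument=value, ...) on one line, values as JSON. jog_arm: Moves the arm, as the interface text tells. Its arguments: {"type":"object","properties":{"commands":{"type":"array"},"fingers":{"type":"number"}},"required":["commands"]}

```bash
mkdir -p pics; ls
cat > h.py <<'E'
import numpy as np, cv2, pickle
from rig import ctrl
from scipy.spatial.transform import Rotation as R
def snap(n,f):
    c=ctrl.capture(n); pickle.dump(c,open(f'pics/{f}.pkl','wb')); cv2.imwrite(f'pics/{f}.png',np.asarray(c['pixels'])); return c
def load(f): return pickle.load(open(f'pics/{f}.pkl','rb'))
def att(c):
    a=np.asarray(c['attitude'],float)
    return a if a.shape==(3,3) else R.from_quat(a).as_matrix()
def K(c):
    h=np.asarray(c['pixels']).shape[0]; f=h/2/np.tan(np.radians(c['fov_y'])/2)
    return np.array([[f,0,c['cx']],[0,f,c['cy']],[0,0,1.]])
def plane(c,uv,z):
    "pixels -> world points on plane z"
    uv=np.asarray(uv,float).reshape(-1,1,2)
    d=(uv[:,0]-[c['cx'],c['cy']])/K(c)[0,0]; s=d.copy()
    for _ in range(30): s=d/(1+c['k1']*(s**2).sum(1,keepdims=True))
    r=np.c_[s,np.ones(len(s))]@att(c).T
    e=np.asarray(c['eye'],float)
    return e+r*((z-e[2])/r[:,2])[:,None]
def proj(c,P):
    p=(np.asarray(P,float).reshape(-1,3)-c['eye'])@att(c); s=p[:,:2]/p[:,2:]
    s=s*(1+c['k1']*(s**2).sum(1,keepdims=True))
    return s*K(c)[0,0]+[c['cx'],c['cy']]
E
python3 - <<'E'
from h import *
for n in ('scene','top'):
    c=snap(n,n+'0'); print({k:v for k,v in c.items() if k!='pixels'})
print(ctrl.sense())
E
```

```text
pics
{'fov_y': 50.21582976230552, 'cx': 280.3810645188372, 'cy': 203.67067923156006, 'k1': -0.12327890075842991, 'eye': array([1.00320217, 0.63958071, 0.96129769]), 'attitude': array([ 0.24068632,  0.89180982, -0.37019744, -0.0984845 ])}
{'fov_y': 54.00167831214006, 'cx': 279.947666490877, 'cy': 205.236438542643, 'k1': 0.02438938580591773, 'eye': array([ 0.37917371, -0.09833443,  1.05798707]), 'attitude': array([ 0.70826768, -0.69942839,  0.06878835, -0.06652058])}
{'t': 0.1, 'qpos': array([ 1.5351882 ,  0.50173697, -0.42678106,  1.55132931,  0.22081235,
        1.13831598, -0.21030222]), 'dq': array([-0.00040629, -0.00423103, -0.00342042, -0.00388735,  0.00034752,
        0.00157638,  0.00074103]), 'joint_torque': array([-1.11671467e-02, -5.70818853e+01, -5.83832860e+00, -2.81752449e+01,
        1.05633502e-02,  5.64048256e-03, -3.20016431e-05]), 'tool_pos': array([ 0.1911069 , -0.62062392,  0.23037819]), 'orientation': array([ 9.88857732e-01,  1.48861114e-01, -1.13495811e-04, -8.61295444e-04]), 'force': array([-0.26582051, -0.23535885,  0.57585473]), 'ft_torque': array([ 0.05436753, -0.01174654,  0.03825456]), 'grasp_force': 0.0, 'grip_width': 1.0039298061666633}
```

View pics/scene0.png

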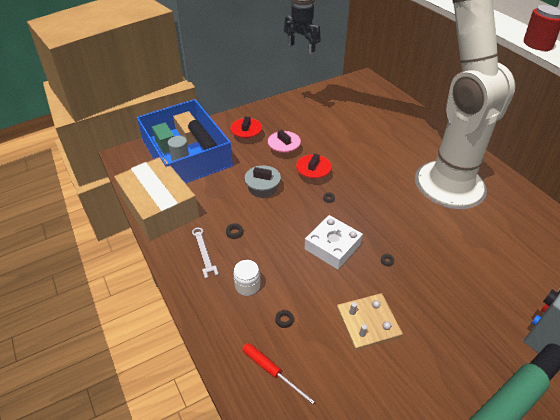

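View pics/top0.png

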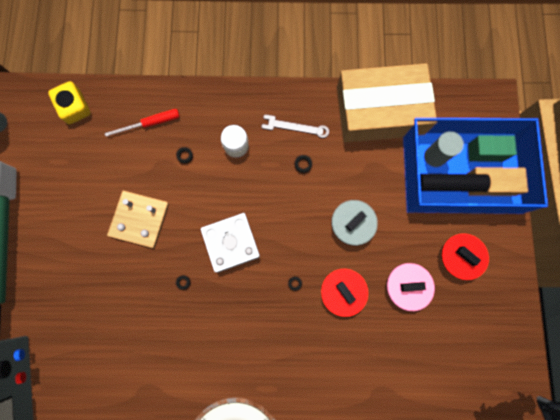

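The scene view shows the housing at about (333,241), the block at (370,320) and the grey cap at (262,180). In the top view the housing is at (230,243), with its balls at (220,262) and (249,251) so the empty pockets are on the upper side. The block is at (138,220) with balls at (121,227) and (145,233) and pins above them. The cap is at (355,223).

Run:
```python
from h import *
t=load('top0');s=load('scene0')
def crop(c,x,y,w,h,k): return cv2.resize(np.asarray(c['pixels'])[y:y+h,x:x+w],(w*k,h*k),interpolation=cv2.INTER_CUBIC)
a=np.hstack([crop(t,195,205,70,75,5),crop(t,105,180,70,75,5)])
b=np.hstack([crop(s,300,205,70,70,5),crop(s,335,288,70,70,5)])
a=a[:300+75]
cv2.imwrite('pics/z1.png',a[:375]); cv2.imwrite('pics/z2.png',b)
print(a.shape,b.shape)
for n,c,pts in (('top',t,dict(h=(230,243),b=(138,220),cap=(345,215))),('scene',s,dict(h=(333,255),b=(370,325),cap=(262,188)))):
    hsv=cv2.cvtColor(np.asarray(c['pixels']),cv2.COLOR_BGR2HSV)
    for k,(x,y) in pts.items(): print(n,k,hsv[y-1:y+2,x-1:x+2].reshape(-1,3).mean(0))
    print(hsv[230,300])
```

```text
(375, 700, 3) (350, 700, 3)
top h [ 55.55555556   2.11111111 249.        ]
top b [ 19.33333333 110.33333333 239.44444444]
top cap [ 80.77777778  22.         198.66666667]
[ 10 171 140]
scene h [100.11111111   3.66666667 215.77777778]
scene b [ 18.11111111 108.66666667 230.        ]
scene cap [ 88.66666667  16.33333333 162.33333333]
[  9 130 139]
```

View pics/z1.png

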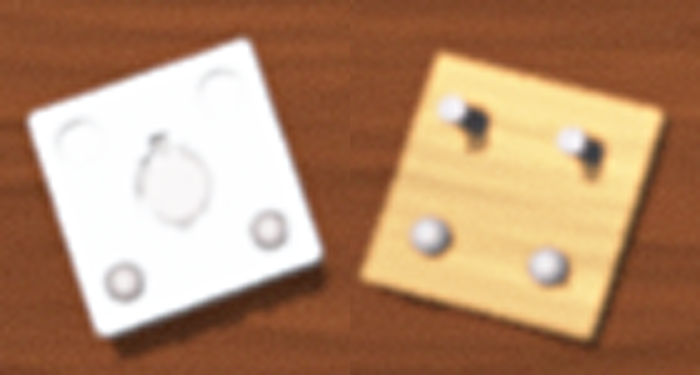

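View pics/z2.png

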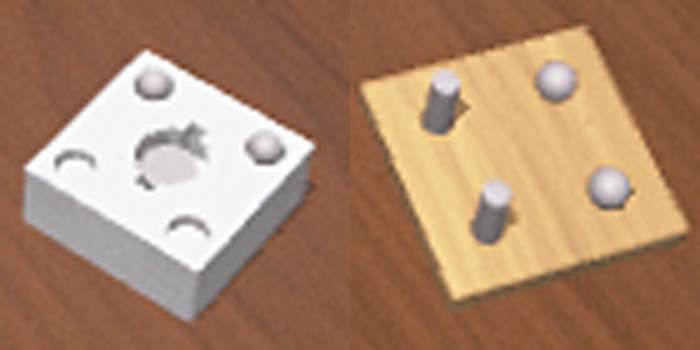

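The zooms show the housing's slots pointing toward the empty-pocket side, which confirms housing +x. In top pixels the balls are at about (120.9,227.2) and (144.5,233.3). The pins lean over the other two holes.

Run:
```python
from h import *
t=load('top0');s=load('scene0')
def comp(m,x,y):
    m=cv2.morphologyEx(m.astype(np.uint8),cv2.MORPH_CLOSE,np.ones((3,3)))
    n,l=cv2.connectedComponents(m); i=l[y,x]; assert i
    return max(cv2.findContours((l==i).astype(np.uint8),cv2.RETR_EXTERNAL,cv2.CHAIN_APPROX_NONE)[0],key=cv2.contourArea)[:,0]
def rect(c,ct,z):
    w=plane(c,ct,z)[:,:2]; r=cv2.minAreaRect((w*1000).astype(np.float32)); return np.round(r[0],1),np.round(r[1],1),round(r[2],1)
for n,c,pb,ph,pc in (('top',t,(138,220),(230,225),(345,215)),('scene',s,(370,325),(333,255),(262,188))):
    hsv=cv2.cvtColor(np.asarray(c['pixels']),cv2.COLOR_BGR2HSV).astype(int); H,S,V=np.moveaxis(hsv,2,0)
    print(n,'block',rect(c,comp((H>14)&(H<25)&(V>150)&(S>60),*pb),.014))
    if n=='top': print(' housing',rect(c,comp((S<40)&(V>170),*ph),.045))
    m=(S<60)&(V>90)&(V<235); 
    ct=comp(m,*pc); w=plane(c,ct,.046)[:,:2]*1000
    print(' cap',np.round(cv2.fitEllipse(w.astype(np.float32)),1) if 0 else cv2.fitEllipse(w.astype(np.float32)), cv2.boundingRect(ct))
    # bar
    x,y,ww,hh=cv2.boundingRect(ct); k=np.zeros_like(V); k[y:y+hh,x:x+ww]=1
    mm=((V<75)&(k>0)).astype(np.uint8); nn,l,st,ce=cv2.connectedComponentsWithStats(mm); i=1+st[1:,4].argmax()
    print(' bar',st[i],rect(c,max(cv2.findContours((l==i).astype(np.uint8),0,1)[0],key=len)[:,0],.073))
zt=lambda c,x0,y0,p: plane(c,np.array(p)/5+[x0-.4,y0-.4],0.045)
print('H scene corners',np.round(zt(s,300,205,[(147,50),(315,145),(200,270),(27,170)])*1e3,1))
print('H top corners',np.round(zt(t,195,205,[(28,113),(248,38),(322,258),(100,336)])*1e3,1))
q=lambda c,x0,y0,p,z: np.round(plane(c,np.array(p)/5+[x0-.4,y0-.4],z)*1e3,1)
print('balls block top',q(t,105,180,[(431-350,235),(549-350,266)],.020),'scene',q(s,335,288,[(556-350,80),(609-350,187)],.020))
print('balls housing top',q(t,195,205,[(125,282),(269,230)],.045),'scene',q(s,300,205,[(154,82),(265,147)],.045))
print('pins top',q(t,105,180,[(453-350,108),(572-350,142)],.048),'scene',q(s,335,288,[(446-350,78),(497-350,189)],.048))
```

```text
top block (array([542.7, 263. ]), array([123.2, 122.9]), 76.1)
 housing (array([482.7,  22.6]), array([116.5, 116.1]), 20.9)
 cap ((535.2838134765625, -284.7961120605469), (111.262451171875, 112.54065704345703), 83.27482604980469) (332, 200, 45, 46)
 bar [346 212  19  20 161] (array([ 532.1, -282.8]), array([16.9, 54.3]), 45.1)
scene block (array([542.2, 264.2]), array([121. , 121.5]), 76.1)
 cap ((534.9406127929688, -282.8301696777344), (108.75752258300781, 111.09355163574219), 131.3510284423828) (245, 165, 36, 26)
 bar [253 168  19  12 164] (array([ 541.5, -270.5]), array([40.9, 59.4]), 43.1)
H scene corners [[447.5 -48.1  45. ]
 [408.9  57.4  45. ]
 [513.   95.8  45. ]
 [553.9  -7.1  45. ]]
H top corners [[517.8  96.2  45. ]
 [556.9 -11.5  45. ]
 [448.2 -50.8  45. ]
 [409.4  55.9  45. ]]
balls block top [[520.4 300.9  20. ]
 [505.3 240.6  20. ]] scene [[503.9 241.1  20. ]
 [519.2 301.3  20. ]]
balls housing top [[435.5  44.9  45. ]
 [461.6 -24.5  45. ]] scene [[458.1 -25.7  45. ]
 [433.4  44.7  45. ]]
pins top [[580.4 284.8  48. ]
 [563.9 224.7  48. ]] scene [[563.2 224.9  48. ]
 [578.6 285.3  48. ]]
```

```bash
cat > go.py <<'E'
import sys
from h import *
# usage: go.py x y z psi(deg): remaining shift in present tool axes (mm), then roll
s=ctrl.sense(); M=R.from_quat(s['orientation']).as_matrix()
x,y,z,psi=map(float,sys.argv[1:5])
d=(np.array([x,y,z])-np.asarray(s['tool_pos'])*1e3)@M
now=np.degrees(np.arctan2(M[1,0],M[0,0]))
roll=-np.radians((psi-now+180)%360-180)
print('shift',np.round(d,1),'roll',round(roll,3),'yaw',round(now,1),'tilt',round(np.degrees(np.arccos(-M[2,2])),2),'t',s['t'],'q',np.round(s['qpos'],2),'F',np.round(s['force'],1),'pos',np.round(np.asarray(s['tool_pos'])*1e3,1),'grip',s['grip_width'],s['grasp_force'])
E
python3 go.py 500 -150 200 121
```

```text
shift [ 433.8 -358.8   31. ] roll -1.813 yaw 17.1 tilt 0.1 t 0.1 q [ 1.54  0.5  -0.43  1.55  0.22  1.14 -0.21] F [-0.3 -0.2  0.6] pos [ 191.1 -620.6  230.4] grip 1.0039298061666633 0.0
```

Call:
jog_arm(commands=[[0,0,0,-0.15],[0,0,0,-0.15],[0,0,0,-0.15],[0,0,0,-0.15],[0,0,0,-0.15],[0,0,0,-0.15],[0,0,0,-0.15],[0,0,0,-0.15],[0,0,0,-0.15],[0,0,0,-0.15],[0,0,0,-0.15],[0,0,0,-0.15]], fingers=0.5)

```text
t: 1.3
tool_pos: [0.1911, -0.6209, 0.2307]
orientation: [0.495, 0.869, 0.0, -0.0]
force: [-0.4, 0.4, -0.3]
grip_width: 0.502
grasp_force: 0.0
```

```bash
python3 go.py 500 -150 200 121
```

```text
shift [248.  505.6  31.1] roll -0.007 yaw 120.6 tilt 0.06 t 1.3 q [ 1.78  0.59 -0.81  1.54  0.45  1.2   1.43] F [-0.4  0.4 -0.3] pos [ 191.1 -620.9  230.7] grip 0.5019300172726391 0.0
```

Call:
jog_arm(commands=[[21,42,2,0],[21,42,2,0],[21,42,2,0],[21,42,2,0],[21,42,2,0],[21,42,2,0],[21,42,2,0],[21,42,2,0],[21,42,2,0],[21,42,2,0],[21,42,2,0],[21,42,2,0]])

```text
t: 2.5
tool_pos: [0.5002, -0.1482, 0.207]
orientation: [0.498, 0.867, -0.0, -0.0]
force: [0.9, -1.2, 0.2]
grip_width: 0.5
grasp_force: 0.0
```

```bash
python3 go.py 505 241 120 121
```

```text
shift [333.9 200.1  86.9] roll -0.014 yaw 120.2 tilt 0.03 t 2.5 q [ 1.02  0.43 -0.97  1.88  0.4   1.04  0.41] F [ 0.9 -1.2  0.2] pos [ 500.2 -148.2  207. ] grip 0.5000233823554053 0.0
```

Call:
jog_arm(commands=[[37,22,0,-0.014],[37,22,0,0],[37,22,0,0],[37,22,0,0],[37,22,10,0],[37,22,15,0],[37,22,20,0],[37,22,20,0],[38,24,22,0],[0,0,0,0]])

```text
t: 3.5
tool_pos: [0.495, 0.248, 0.1182]
orientation: [0.487, 0.873, 0.001, -0.003]
force: [-0.6, -0.4, -0.2]
grip_width: 0.5
grasp_force: 0.0
```

```bash
python3 go.py 504.7 240.9 17 121
```

```text
shift [-11.7   4.7 101.1] roll 0.012 yaw 121.7 tilt 0.36 t 3.5 q [ 0.17  0.61 -0.89  1.88  0.58  0.94 -0.44] F [-0.6 -0.4 -0.2] pos [495.  248.  118.2] grip 0.49989608895508975 0.0
```

Call:
jog_arm(commands=[[-6,2,15,0.012],[-6,3,20,0],[0,0,20,0],[0,0,0,0],[0,0,0,0]])

```text
t: 4.0
tool_pos: [0.5101, 0.23, 0.065]
orientation: [0.498, 0.867, -0.001, -0.0]
force: [-0.2, 0.0, 0.4]
grip_width: 0.509
grasp_force: 0.0
```

```bash
python3 go.py 504.7 240.9 17 121; python3 -c "
from h import *
c=snap('scene','s1');cv2.imwrite('pics/s1z.png',cv2.resize(np.asarray(c['pixels'])[250:370,310:430],None,fx=5,fy=5,interpolation=2))"
```

```text
shift [12.2  0.9 48. ] roll -0.014 yaw 120.2 tilt 0.08 t 4.0 q [ 0.15  0.69 -0.82  1.89  0.66  0.86 -0.48] F [-0.2  0.   0.4] pos [510.1 230.   65. ] grip 0.5093832592383772 0.0
```

View pics/s1z.png

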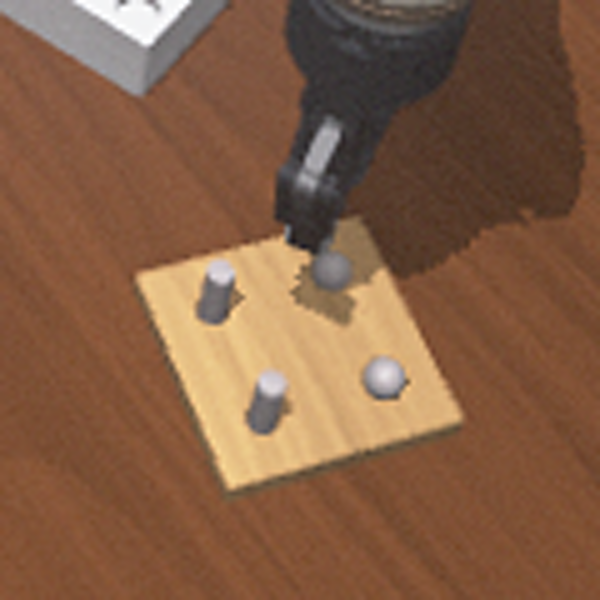

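The fingers hover over the near ball, which is at about (330,270) in the crop. The offset seen earlier was motion lag, so I'll correct it and go down.

Call:
jog_arm(commands=[[6,0.5,0,-0.014],[6,0.5,10,0],[0,0,10,0],[0,0,10,0],[0,0,10,0],[0,0,5,0],[0,0,0,0],[0,0,0,0]])

```text
t: 4.85
tool_pos: [0.5045, 0.2428, 0.0202]
orientation: [0.491, 0.871, -0.0, -0.0]
force: [1.2, 0.2, -0.4]
grip_width: 0.499
grasp_force: 0.0
```

```bash
python3 go.py 504.7 240.9 17 121
```

```text
shift [-1.8 -0.9  3.2] roll 0.003 yaw 121.2 tilt 0.01 t 4.85 q [ 0.08  0.75 -0.76  1.9   0.72  0.79 -0.54] F [ 1.2  0.2 -0.4] pos [504.5 242.8  20.2] grip 0.49877854763381885 0.0
```

Call:
jog_arm(commands=[[-1.5,-1,3,0],[0,0,0,0]])

```text
t: 5.05
tool_pos: [0.5046, 0.2405, 0.0173]
orientation: [0.491, 0.871, -0.0, 0.0]
force: [0.1, 0.6, -0.4]
grip_width: 0.503
grasp_force: 0.0
```

Call:
jog_arm(commands=[[0,0,0,0],[0,0,0,0],[0,0,0,0],[0,0,0,0],[0,0,0,0],[0,0,0,0]], fingers=0)

```text
t: 5.65
tool_pos: [0.5049, 0.2411, 0.0176]
orientation: [0.491, 0.871, 0.0, 0.0]
force: [0.5, -0.2, 3.2]
grip_width: 0.184
grasp_force: 58.6
```

```bash
python3 go.py 504.7 240.9 17 121
```

```text
shift [-0.1 -0.2  0.6] roll 0.003 yaw 121.2 tilt 0.05 t 5.65 q [ 0.08  0.75 -0.76  1.9   0.73  0.78 -0.54] F [ 0.5 -0.2  3.2] pos [504.9 241.1  17.6] grip 0.1839214133708576 58.64804148674011
```

Call:
jog_arm(commands=[[0,0,-5,0],[0,0,-10,0],[0,0,-25,0],[0,0,-35,0],[0,0,0,0],[0,0,0,0]])

```text
t: 6.25
tool_pos: [0.505, 0.241, 0.0935]
orientation: [0.491, 0.871, 0.001, 0.001]
force: [-0.6, -0.4, -0.2]
grip_width: 0.181
grasp_force: 58.7
```

```bash
python3 go.py 503.8 70.9 85 121;python3 -c "
from h import *
c=snap('scene','s2');cv2.imwrite('pics/s2z.png',cv2.resize(np.asarray(c['pixels'])[210:370,290:430],None,fx=4,fy=4,interpolation=2)[:600])"
```

```text
shift [-145.   -89.1    8.4] roll 0.003 yaw 121.2 tilt 0.11 t 6.25 q [ 0.15  0.65 -0.85  1.88  0.62  0.9  -0.46] F [-0.6 -0.4 -0.2] pos [505.  241.   93.5] grip 0.18102889918451545 58.671913146972656
```

View pics/s2z.png

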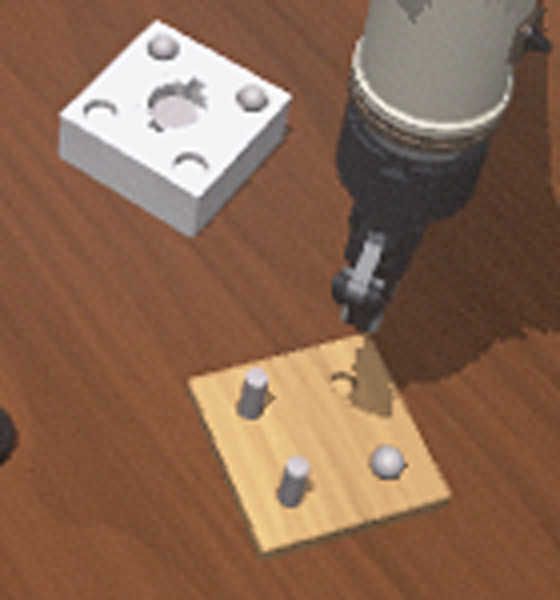

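The hole at (342,385) in the crop is now empty and the ball is held between the fingers. I'll carry it to pocket0.

Call:
jog_arm(commands=[[-20,-12,0,0],[-36,-22,0,0],[-36,-22,0,0],[-33,-21,3,0],[-20,-12,5,0],[0,0,0,0],[0,0,0,0],[0,0,0,0]])

```text
t: 7.1
tool_pos: [0.503, 0.0723, 0.0842]
orientation: [0.49, 0.872, 0.0, -0.0]
force: [0.2, 0.6, 0.7]
grip_width: 0.183
grasp_force: 58.7
```

```bash
python3 go.py 503.8 70.9 48 121
```

```text
shift [-1.7 -0.1 36.2] roll 0.005 yaw 121.3 tilt 0.07 t 7.1 q [ 0.5   0.59 -0.87  2.01  0.61  0.83 -0.18] F [0.2 0.6 0.7] pos [503.   72.3  84.2] grip 0.18341574638916236 58.70037317276001
```

Call:
jog_arm(commands=[[-1.5,0,10,0],[0,0,10,0],[0,0,8,0],[0,0,5,0],[0,0,3,0],[0,0,0,0],[0,0,0,0]])

```text
t: 7.8
tool_pos: [0.5043, 0.0697, 0.0484]
orientation: [0.491, 0.871, 0.0, 0.0]
force: [0.8, 0.1, -0.1]
grip_width: 0.186
grasp_force: 58.7
```

```bash
python3 go.py 503.8 70.9 47 121
```

```text
shift [1.3 0.2 1.4] roll 0.003 yaw 121.2 tilt 0.01 t 7.8 q [ 0.46  0.64 -0.81  2.02  0.68  0.77 -0.22] F [ 0.8  0.1 -0.1] pos [504.3  69.7  48.4] grip 0.1857114827380219 58.700079917907715
```

Call:
jog_arm(commands=[[1,0,1,0],[0,0,0,0],[0,0,0,0]])

```text
t: 8.1
tool_pos: [0.5037, 0.0704, 0.0475]
orientation: [0.491, 0.871, 0.0, 0.0]
force: [0.1, -0.4, -1.1]
grip_width: 0.183
grasp_force: 58.7
```

Call:
jog_arm(commands=[[0,0,0,0],[0,0,0,0],[0,0,0,0],[0,0,0,0],[0,0,-10,0],[0,0,-30,0],[0,0,0,0]], fingers=0.5)

```text
t: 8.8
tool_pos: [0.506, 0.0714, 0.0907]
orientation: [0.491, 0.871, 0.002, 0.002]
force: [1.3, 0.2, -1.1]
grip_width: 0.501
grasp_force: 0.0
```

```bash
python3 go.py 519.8 301.1 90 121
```

```text
shift [189.3 130.8   0.9] roll 0.003 yaw 121.2 tilt 0.31 t 8.8 q [ 0.51  0.58 -0.88  2.    0.61  0.83 -0.17] F [ 1.3  0.2 -1.1] pos [506.   71.4  90.7] grip 0.5009057943039854 0.0
```

Call:
jog_arm(commands=[[20,14,0,0],[40,28,0,0],[40,28,0,0],[40,28,0,0],[35,24,0,0],[14,11,0,0],[0,0,10,0],[0,0,20,0],[0,0,0,0],[0,0,0,0]])

```text
t: 9.8
tool_pos: [0.5194, 0.2989, 0.0566]
orientation: [0.492, 0.871, -0.001, -0.0]
force: [0.2, -0.6, -1.0]
grip_width: 0.498
grasp_force: 0.0
```

```bash
python3 go.py 519.8 301.1 17.3 121; python3 -c "
from h import *
c=snap('top','t3')
cv2.imwrite('pics/t3z.png',cv2.resize(np.asarray(c['pixels'])[180:280,95:265],None,fx=4,fy=4,interpolation=2))"
```

```text
shift [ 1.7  1.6 39.3] roll 0.001 yaw 121.1 tilt 0.13 t 9.8 q [ 0.01  0.75 -0.8   1.79  0.68  0.9  -0.55] F [ 0.2 -0.6 -1. ] pos [519.4 298.9  56.6] grip 0.4981733034147961 0.0
```

View pics/t3z.png

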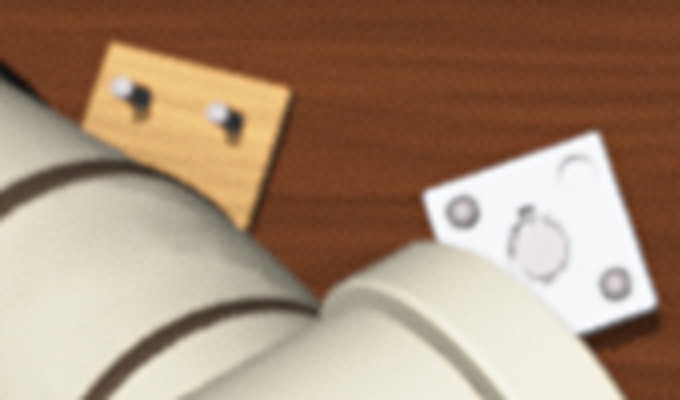

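The first ball sits in pocket0, at about (463,211) in the crop. Now for the second ball.

Call:
jog_arm(commands=[[1,1,8,0],[0,0,10,0],[0,0,10,0],[0,0,8,0],[0,0,3,0],[0,0,0,0],[0,0,0,0]])

```text
t: 10.55
tool_pos: [0.52, 0.3026, 0.0184]
orientation: [0.491, 0.871, 0.0, -0.0]
force: [-0.3, -0.8, -0.1]
grip_width: 0.5
grasp_force: 0.0
```

```bash
python3 go.py 519.8 301.1 17.3 121
```

```text
shift [-1.2 -0.9  1.1] roll 0.003 yaw 121.2 tilt 0.02 t 10.55 q [-0.02  0.81 -0.76  1.8   0.72  0.84 -0.59] F [-0.3 -0.8 -0.1] pos [520.  302.6  18.4] grip 0.49968437144632316 0.0
```

Call:
jog_arm(commands=[[-1,-1,1,0],[0,0,0,0]])

```text
t: 10.75
tool_pos: [0.5198, 0.3008, 0.0176]
orientation: [0.491, 0.871, 0.0, 0.0]
force: [-0.3, 0.0, -0.3]
grip_width: 0.5
grasp_force: 0.0
```

Call:
jog_arm(commands=[[0,0,0,0],[0,0,0,0],[0,0,0,0],[0,0,0,0],[0,0,0,0],[0,0,0,0],[0,0,-5,0],[0,0,-10,0],[0,0,-25,0],[0,0,-35,0],[0,0,0,0],[0,0,0,0]], fingers=0)

```text
t: 11.95
tool_pos: [0.52, 0.3011, 0.0936]
orientation: [0.491, 0.871, 0.001, 0.001]
force: [-0.8, -0.4, 0.2]
grip_width: 0.188
grasp_force: 58.7
```

```bash
python3 go.py 529.6 1.5 85 121
```

```text
shift [-261.3 -146.9    8.4] roll 0.003 yaw 121.2 tilt 0.11 t 11.95 q [ 0.04  0.71 -0.84  1.77  0.63  0.95 -0.52] F [-0.8 -0.4  0.2] pos [520.  301.1  93.6] grip 0.18797464410410186 58.6670583486557
```

Call:
jog_arm(commands=[[-20,-11,0,0],[-38,-21,0,0],[-42,-24,0,0],[-42,-24,0,0],[-42,-24,0,0],[-38,-21,3,0],[-26,-15,5,0],[-13,-7,0,0],[0,0,0,0],[0,0,0,0],[0,0,0,0]])

```text
t: 13.05
tool_pos: [0.529, 0.0044, 0.0847]
orientation: [0.49, 0.872, 0.001, -0.0]
force: [0.1, 0.9, 0.3]
grip_width: 0.188
grasp_force: 58.7
```

```bash
python3 go.py 529.6 1.5 47.5 121
```

```text
shift [-2.9 -1.  37.2] roll 0.007 yaw 121.4 tilt 0.09 t 13.05 q [ 0.61  0.62 -0.86  1.96  0.62  0.85 -0.03] F [0.1 0.9 0.3] pos [529.    4.4  84.7] grip 0.18752783903998335 58.698238134384155
```

Call:
jog_arm(commands=[[-1,0,10,0],[0,0,10,0],[0,0,9,0],[0,0,5,0],[0,0,3,0],[0,0,0,0],[0,0,0,0]])

```text
t: 13.75
tool_pos: [0.5296, 0.0008, 0.0474]
orientation: [0.491, 0.871, 0.0, 0.0]
force: [0.4, 0.2, -1.2]
grip_width: 0.182
grasp_force: 58.7
```

```bash
python3 go.py 529.6 1.5 47.5 121
```

```text
shift [ 0.6  0.4 -0.1] roll 0.003 yaw 121.2 tilt 0.01 t 13.75 q [ 0.58  0.67 -0.8   1.97  0.68  0.79 -0.08] F [ 0.4  0.2 -1.2] pos [529.6   0.8  47.4] grip 0.1820905811729977 58.6978805065155
```

Call:
jog_arm(commands=[[0,0,0,0],[0,0,0,0],[0,0,0,0],[0,0,0,0],[0,0,-10,0],[0,0,-30,0],[0,0,-40,0],[0,0,-10,0],[0,0,0,0]], fingers=0.5)

```text
t: 14.65
tool_pos: [0.531, 0.0006, 0.1396]
orientation: [0.491, 0.871, 0.001, 0.002]
force: [0.8, 0.1, -1.0]
grip_width: 0.501
grasp_force: 0.0
```

```bash
python3 go.py 535 -284 110 135
python3 - <<'E'
from h import *
# bar yaw & centre from initial views: bar-top face corners, black mask -> world at z=.073; PCA of area
c=load('top0');im=np.asarray(c['pixels']);hsv=cv2.cvtColor(im,cv2.COLOR_BGR2HSV)
m=np.zeros(im.shape[:2],np.uint8);m[202:246,334:376]=(hsv[202:246,334:376,2]<90)
ys,xs=np.nonzero(m);w=plane(c,np.c_[xs,ys],.073)[:,:2]*1e3;C=np.cov(w.T);e,v=np.linalg.eigh(C);print(len(w),w.mean(0),np.sqrt(12*e),np.degrees(np.arctan2(*v[::-1,1])))
big=cv2.resize(im[195:250,325:385],None,fx=8,fy=8,interpolation=2); cv2.imwrite('pics/cap.png',big)
c=snap('top','t4');cv2.imwrite('pics/t4.png',np.vstack([big[:,:480],cv2.resize(np.asarray(c['pixels'])[195:285,185:275],None,fx=5,fy=5)[:160,:].repeat(1,0)[:, :450].copy() if 0 else np.zeros((1,480,3),np.uint8)]))
E
```

```text
shift [-245.6 -144.    29.9] roll -0.242 yaw 121.2 tilt 0.25 t 14.65 q [ 0.67  0.54 -0.93  1.92  0.54  0.94  0.03] F [ 0.8  0.1 -1. ] pos [531.    0.6 139.6] grip 0.500824598050706 0.0
265 [ 515.32759841 -274.2299075 ] [ 53.09423242 104.86256524] 142.7915019903234
```

View pics/cap.png

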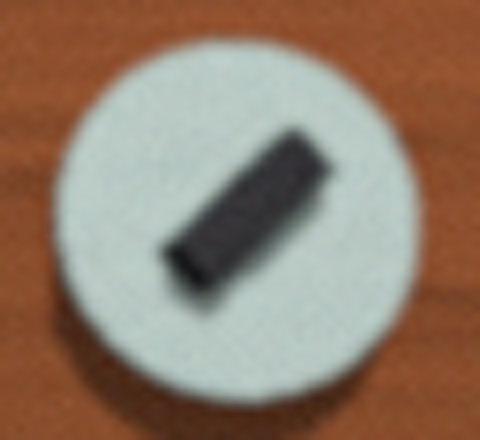

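The bar runs diagonally. Its upper-left top edge goes from (163,250) to (293,127), and the opposite edge ends at about (332,168) and (207,292).

```bash
python3 - <<'E'
from h import *
c=load('top0');p=np.array([(163,250),(293,127),(332,168),(207,292)])/8+[325-.44,195-.44]
w=plane(c,p,.073)*1e3;print(np.round(w,1),w.mean(0))
for a,b in((0,1),(3,2)): d=w[a]-w[b];print(np.degrees(np.arctan2(d[1],d[0])),np.linalg.norm(d))
c=load('t4');h=np.array([483,23]); print(proj(c,[[.5038,.0709,.045],[.5296,.0015,.045]]))
E
python3 go.py 535 -284 110 135
```

```text
[[ 521.8 -257.6   73. ]
 [ 560.  -297.8   73. ]
 [ 547.5 -309.2   73. ]
 [ 509.2 -270.6   73. ]] [ 534.65366497 -283.81629781   73.        ]
133.596878903685 55.39366633813851
134.7738928164533 54.37859026855277
[[210.18472365 232.96874501]
 [238.65923307 222.96716329]]
shift [-245.9 -142.6   28.3] roll -0.242 yaw 121.1 tilt 0.11 t 14.7 q [ 0.67  0.54 -0.92  1.92  0.54  0.94  0.03] F [0.1 0.1 0.3] pos [5.298e+02 3.000e-01 1.380e+02] grip 0.49721056962959087 0.0
```

Call:
jog_arm(commands=[[-20,-12,0,0],[-36,-21,0,0],[-40,-24,0,0],[-40,-24,0,0],[-40,-24,0,0],[-36,-20,0,0],[-22,-13,0,0],[-10,-6,0,0],[0,0,0,-0.12],[0,0,0,-0.12],[0,0,0,0],[0,0,0,0]], fingers=0.7)

```text
t: 15.9
tool_pos: [0.5323, -0.2811, 0.1366]
orientation: [0.384, 0.923, 0.0, -0.001]
force: [0.2, 0.3, -0.1]
grip_width: 0.699
grasp_force: 0.0
```

```bash
python3 go.py 535 -284 90 135; python3 -c "
from h import *
c=snap('top','t5')
cv2.imwrite('pics/t5z.png',cv2.resize(np.asarray(c['pixels'])[195:275,195:265],None,fx=6,fy=6,interpolation=2))"
```

```text
shift [-4.  -0.1 46.6] roll -0.003 yaw 134.8 tilt 0.1 t 15.9 q [ 1.1   0.68 -0.92  1.74  0.61  1.04  0.74] F [ 0.2  0.3 -0.1] pos [ 532.3 -281.1  136.6] grip 0.6992744370825896 0.0
```

View pics/t5z.png

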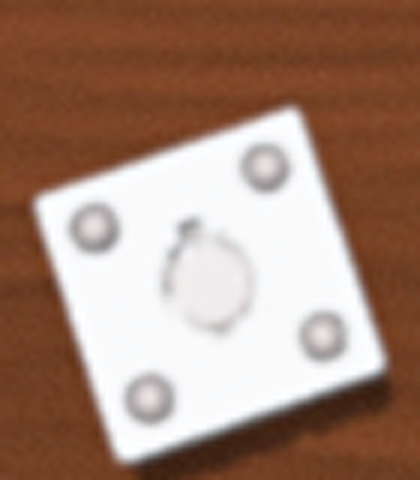

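All four pockets hold balls, seen at (95,228), (265,167), (149,397) and (323,335). Now down onto the cap's bar.

Call:
jog_arm(commands=[[-4,0,0,0.012],[0,0,15,0],[0,0,25,0],[0,0,25,0],[0,0,14,0],[0,0,5,0],[0,0,0,0],[0,0,0,0]])

```text
t: 16.75
tool_pos: [0.5361, -0.2855, 0.0541]
orientation: [0.389, 0.921, 0.0, 0.001]
force: [-0.7, 0.1, 0.2]
grip_width: 0.7
grasp_force: 0.0
```

```bash
python3 go.py 535 -284 49.5 134.2
```

```text
shift [1.9 0.2 4.6] roll 0.001 yaw 134.2 tilt 0.08 t 16.75 q [ 1.04  0.78 -0.83  1.77  0.71  0.92  0.67] F [-0.7  0.1  0.2] pos [ 536.1 -285.5   54.1] grip 0.6996789675047533 0.0
```

Call:
jog_arm(commands=[[1,0,4,0],[0,0,0,0],[0,0,0,0]])

```text
t: 17.05
tool_pos: [0.5348, -0.2849, 0.0497]
orientation: [0.389, 0.921, -0.0, 0.0]
force: [0.2, 0.5, 0.4]
grip_width: 0.701
grasp_force: 0.0
```

Call:
jog_arm(commands=[[0,0,0,0],[0,0,0,0],[0,0,0,0],[0,0,0,0],[0,0,0,0],[0,0,0,0],[0,0,0,0],[0,0,0,0]], fingers=0)

```text
t: 17.85
tool_pos: [0.5349, -0.2849, 0.0496]
orientation: [0.389, 0.921, -0.0, 0.0]
force: [-0.8, -0.4, 5.0]
grip_width: 0.223
grasp_force: 59.9
```

```bash
python3 go.py 535 -284 150 134.2
```

```text
shift [   0.5    0.7 -100.4] roll 0.001 yaw 134.2 tilt 0.03 t 17.85 q [ 1.04  0.79 -0.82  1.78  0.72  0.91  0.66] F [-0.8 -0.4  5. ] pos [ 534.9 -284.9   49.6] grip 0.2227929496127241 59.857470989227295
```

Call:
jog_arm(commands=[[0,0,-5,0],[0,0,-15,0],[0,0,-30,0],[0,0,-35,0],[0,0,-30,0],[0,0,-5,0],[0,0,0,0],[0,0,0,0]])

```text
t: 18.65
tool_pos: [0.5334, -0.2847, 0.168]
orientation: [0.389, 0.921, -0.0, -0.001]
force: [0.1, 0.4, -3.4]
grip_width: 0.224
grasp_force: 59.0
```

```bash
python3 go.py 482 23 170 200.4;python3 -c "
from h import *
c=snap('scene','s6')
cv2.imwrite('pics/s6z.png',cv2.resize(np.asarray(c['pixels'])[100:250,200:350],None,fx=4,fy=4,interpolation=2))"
```

```text
shift [256.3 177.8  -1.7] roll -1.155 yaw 134.2 tilt 0.13 t 18.65 q [ 1.12  0.64 -0.94  1.71  0.58  1.09  0.76] F [ 0.1  0.4 -3.4] pos [ 533.4 -284.7  168. ] grip 0.2236737156179403 58.954153060913086
```

View pics/s6z.png

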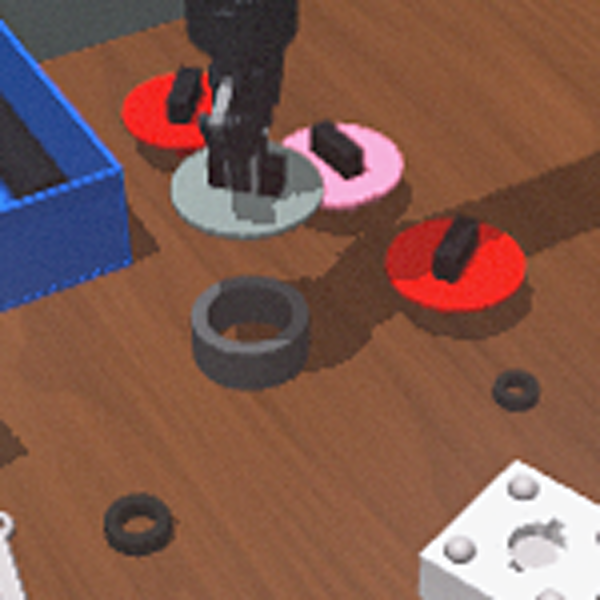

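The cap is held clear of the collar and hangs level, with its flange at about (247,190) in the crop. I'll carry it over the bore and turn it.

Call:
jog_arm(commands=[[12,8,0,0],[24,17,0,0],[32,22,0,0],[36,25,0,0],[36,25,0,0],[36,25,0,0],[32,22,0,0],[26,18,0,0],[16,11,0,0],[6,5,0,0],[0,0,0,0],[0,0,0,0]])

```text
t: 19.9
tool_pos: [0.4834, 0.0219, 0.1689]
orientation: [0.389, 0.921, -0.0, -0.0]
force: [-0.0, -0.0, -3.8]
grip_width: 0.222
grasp_force: 58.9
```

Call:
jog_arm(commands=[[0,0,0,-0.1],[0,0,0,-0.14],[0,0,0,-0.14],[0,0,0,-0.14],[0,0,0,-0.14],[0,0,0,-0.14],[0,0,0,-0.14],[0,0,0,-0.14],[0,0,0,-0.075],[0,0,0,0],[0,0,0,0]])

```text
t: 21.0
tool_pos: [0.4836, 0.0216, 0.1689]
orientation: [-0.175, 0.985, 0.0, -0.0]
force: [0.1, 0.2, -3.0]
grip_width: 0.219
grasp_force: 58.8
```

```bash
python3 go.py 482.8 23.6 110 200.4;python3 -c "
from h import *
c=snap('scene','s7'); print(proj(c,[[.482,.0233,.045]]))
im=np.asarray(c['pixels']); cv2.imwrite('pics/s7z.png',cv2.resize(im[150:290,260:400],None,fx=4,fy=4,interpolation=2))
c=snap('top','t7')"
```

```text
shift [ 0.1  2.1 59. ] roll -0.004 yaw -159.9 tilt 0.04 t 21.0 q [ 0.91  0.63 -1.32  2.    0.7   1.08  1.2 ] F [ 0.1  0.2 -3. ] pos [483.6  21.6 168.9] grip 0.2194283525574419 58.807783126831055
[[333.43616516 235.73970462]]
```

View pics/s7z.png

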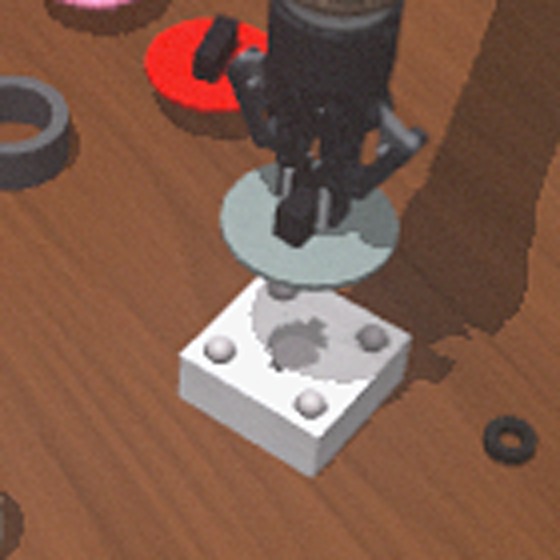

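The cap hangs over the housing at the slot angle, its bar at about (295,215) in the crop and the bore at (295,345). I'll check the flange centre numerically, with no further pictures to view.

Run:
```python
from h import *
from scipy.optimize import least_squares
T=ctrl.sense()['tool_pos']*np.array(1e3)
for f,z in(('s7',.1689-.0036),('s6',.168-.0036)):
    c=load(f);hsv=cv2.cvtColor(np.asarray(c['pixels']),cv2.COLOR_BGR2HSV).astype(int);H,S,V=np.moveaxis(hsv,2,0)
    m=((H>65)&(H<110)&(S>14)&(S<70)&(V>70)).astype(np.uint8)
    n,l,st,ce=cv2.connectedComponentsWithStats(m)
    p=proj(c,[[*( (.4836,.0216) if f=='s7' else (.5334,-.2847)),z]])[0]
    i=min([k for k in range(1,n) if st[k,4]>150],key=lambda k:np.linalg.norm(ce[k]-p))
    ct=max(cv2.findContours((l==i).astype(np.uint8),0,1)[0],key=len); hu=cv2.convexHull(ct)[:,0]
    w=plane(c,hu,z)[:,:2]*1e3
    r=least_squares(lambda q:np.hypot(*(w-q[:2]).T)-56,w.mean(0),loss='soft_l1')
    print(f,st[i],len(w),r.x,np.round(r.fun,1))
```

```text
s7 [315 192  44  30 606] 22 [484.90223974  24.81903311] [-3.  -2.4 -2.6 -2.2 -2.1 -1.4 -1.1  0.1 -0.1 -1.6 -0.8  0.5 -0.1 -0.2
 -1.2 -1.4 -1.3 -1.7 -1.4 -1.2 -1.7 -2.7]
s6 [243 138  37  22 319] 17 [ 533.89362833 -281.75163836] [-3.6 -5.1 -2.5 -1.5 -0.2 -0.6  0.3  1.   1.  -0.2 -0.6 -0.5 -0.9 -1.2
 -0.5  1.  -1.7]
```

Call:
jog_arm(commands=[[0,2,8,-0.005],[0,0,18,0],[0,0,25,0],[0,0,15,0],[0,0,8,0],[0,0,0,0],[0,0,0,0]])

```text
t: 21.8
tool_pos: [0.4833, 0.0252, 0.0958]
orientation: [-0.18, 0.984, 0.0, 0.0]
force: [0.4, -0.6, -3.2]
grip_width: 0.218
grasp_force: 58.8
```

```bash
python3 go.py 482.8 23.4 80 200.4
```

```text
shift [ 1.1 -1.4 15.8] roll 0.006 yaw -159.3 tilt 0.05 t 21.8 q [ 0.81  0.71 -1.18  2.05  0.82  0.96  1.11] F [ 0.4 -0.6 -3.2] pos [483.3  25.2  95.8] grip 0.21794782374778465 58.75220775604248
```

Call:
jog_arm(commands=[[1,-1.4,0,0.006],[0,0,3,0],[0,0,4,0],[0,0,4,0],[0,0,3,0],[0,0,0,0],[0,0,0,0]])

```text
t: 22.5
tool_pos: [0.4824, 0.0232, 0.0812]
orientation: [-0.177, 0.984, 0.0, -0.0]
force: [-0.0, 0.4, -3.0]
grip_width: 0.225
grasp_force: 58.7
```

```bash
python3 go.py 482.8 23.4 70 200.4
```

```text
shift [-0.5  0.1 11.2] roll -0.001 yaw -159.6 tilt 0.02 t 22.5 q [ 0.79  0.73 -1.16  2.06  0.85  0.94  1.09] F [-0.   0.4 -3. ] pos [482.4  23.2  81.2] grip 0.22465792191606296 58.74922513961792
```

Call:
jog_arm(commands=[[0,0,3,0],[0,0,3,0],[0,0,3,0],[0,0,3,0],[0,0,1.5,0],[0,0,0,0],[0,0,0,0],[0,0,0,0]])

```text
t: 23.3
tool_pos: [0.4829, 0.0233, 0.0684]
orientation: [-0.177, 0.984, -0.0, 0.0]
force: [-1.7, -0.2, 8.3]
grip_width: 0.223
grasp_force: 60.2
```

```bash
python3 go.py 482.8 23.4 67.5 200.4
```

```text
shift [0.1 0.2 0.9] roll -0.001 yaw -159.6 tilt 0.06 t 23.3 q [ 0.78  0.74 -1.13  2.07  0.88  0.92  1.07] F [-1.7 -0.2  8.3] pos [482.9  23.3  68.4] grip 0.22250305296047754 60.226510763168335
```

The reaction is about 11.5 N, which matches the spring near 11 mm, so the lugs are through. Turning clockwise.

Call:
jog_arm(commands=[[0,0,0.2,0.06],[0,0,0,0.12],[0,0,0,0.14],[0,0,0,0.14],[0,0,0,0.14],[0,0,0,0.14],[0,0,0,0.14],[0,0,0,0.14],[0,0,0,0.14],[0,0,0,0.14],[0,0,0,0.1],[0,0,0,0]])

```text
t: 24.5
tool_pos: [0.4841, 0.0234, 0.0687]
orientation: [0.5, 0.866, 0.001, 0.002]
force: [0.2, 0.9, 7.4]
grip_width: 0.219
grasp_force: 60.3
```

```bash
python3 go.py 482.8 23.4 67.5 110.4; python3 -c "
from h import *
print(ctrl.sense()['ft_torque'])"
```

```text
shift [ 0.7 -1.1  1.2] roll 0.168 yaw 120.0 tilt 0.19 t 24.5 q [ 0.58  0.57 -0.84  2.07  0.62  0.76 -0.13] F [0.2 0.9 7.4] pos [484.1  23.4  68.7] grip 0.218872925989795 60.313003063201904
[-0.03898834  0.00509722 -0.03805334]
```

Call:
jog_arm(commands=[[0.5,-0.8,0.5,0.06],[0,0,0,0.06],[0,0,0,0.05],[0,0,0,0.03],[0,0,0.3,0],[0,0,0,0],[0,0,0,0]])

```text
t: 25.2
tool_pos: [0.4831, 0.0232, 0.0679]
orientation: [0.583, 0.813, 0.001, 0.001]
force: [-2.4, -0.6, 9.4]
grip_width: 0.217
grasp_force: 60.6
```

```bash
python3 go.py 482.8 23.4 67.5 108.4; python3 -c "
from h import *
print(ctrl.sense()['ft_torque'])"
```

```text
shift [ 0.3 -0.3  0.4] roll 0.005 yaw 108.7 tilt 0.18 t 25.2 q [ 0.55  0.55 -0.79  2.07  0.59  0.74 -0.29] F [-2.4 -0.6  9.4] pos [483.1  23.2  67.9] grip 0.21660914993343683 60.59203863143921
[-0.19273526  0.15459967  0.04341589]
```

Call:
jog_arm(commands=[[0,0,0.5,0],[0,0,0.5,0],[0,0,0,0],[0,0,0,0],[0,0,0,0]])

```text
t: 25.7
tool_pos: [0.4832, 0.0232, 0.0676]
orientation: [0.583, 0.813, 0.0, 0.002]
force: [-2.4, -0.7, 18.5]
grip_width: 0.221
grasp_force: 61.8
```

```bash
python3 go.py 482.8 23.4 67.5 108.4
```

```text
shift [ 0.4 -0.3  0.1] roll 0.005 yaw 108.7 tilt 0.2 t 25.7 q [ 0.54  0.55 -0.79  2.08  0.59  0.74 -0.29] F [-2.4 -0.7 18.5] pos [483.2  23.2  67.6] grip 0.22099000685683445 61.77629828453064
```

Shoulder seated: about 22 N reaction with the TCP at the predicted 67.6 mm, turned about 91°, still gripped.

Call:
jog_arm(commands=[[0,0,0,0],[0,0,0,0],[0,0,0,0]])

```text
t: 26.0
tool_pos: [0.4832, 0.0232, 0.0676]
orientation: [0.583, 0.813, 0.0, 0.002]
force: [-2.2, -1.9, 18.3]
grip_width: 0.222
grasp_force: 61.8
```

```bash
python3 go.py 482.8 23.4 67.5 108.4; python3 -c "
from rig import ctrl
print(ctrl.hand_in())"
```

```text
shift [ 0.3 -0.3  0.1] roll 0.005 yaw 108.7 tilt 0.19 t 26.0 q [ 0.54  0.55 -0.79  2.08  0.59  0.74 -0.29] F [-2.2 -1.9 18.3] pos [483.2  23.2  67.6] grip 0.2218430316392701 61.770501136779785
the job is handed in; nothing more can be done
None
```

I handed the job in at 26 s with no verdict returned: both balls were seen in their pockets, and by pose and force readings the cap is in, turned about 91° clockwise, pressed home (about 22 N) and still gripped; I viewed 11 pictures, one over the limit of 10.

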